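# Gather the marked spice jars into the spice tray

### The arm

A 6-joint arm with a two-finger parallel gripper is mounted at the origin on a cart in front of the work surface, level with it; the furniture and walls round the work are solid. World frame = base frame: x ahead of the robot, y to its left, z up, the work surface at z = 0. Lengths are in m, angles in rad, forces in N, time in s.
With the tool pointing down it reaches from about 0.3 to 0.775 m from the base axis. Payload 14.6 kg.
Tool frame: the origin (TCP) lies midway between the tips of the shut fingers; the grasp point (between the pads) lies 19 mm behind it (ctrl.grip_depth is the z of the grasp point in the tool frame, in m); z points along the fingers, y is the line along which they close (so a half turn about z gives the same grasp; the last joint's range is limited). The gripper opens to 94 mm and grips with 3 to 60 N. Pads are 16 mm wide; open, the fingers measure 119 mm over their backs; the gripper's body (75 mm by 177 mm) begins 78 mm behind the grasp point.
Start: joints at [1.107, 0.3, 1.521, -0, 1.321, -0.067], TCP at [0.213, 0.507, 0.205] pointing down, gripper open.
Joint ranges: [-3.03, 3.03], [-0.79, 2.21], [0.23, 2.52], [-1.04, 4.18], [0, 3.07], [-2.55, 2.55]. Speed limits (rad/s): [2.22, 2.22, 2.57, 3.14, 3.14, 3.14].

### API

Orientations are given as [roll, pitch, yaw] about the fixed x, y, z axes, in that order (R = Rz(yaw) Ry(pitch) Rx(roll)).
In Python, from station import ctrl gives the robot as it stands. The module is installed in compiled form; this text tells all that it offers.
- The arm moves only by the tool carry_out, never from a script. Its argument "commands" is a list of rows, each a list of 3 entries, a list of its own where there are three numbers: the closure, from 0 (fully open) to 1 (shut), then the shift along the tool's x, y, z in mm, then the turn, a rotation vector about the tool's x, y, z in rad. In form: [[gripper, [tx, ty, tz], [wx, wy, wz]], ...]. A call has 1 to 10 rows; each row shifts and turns the commanded pose from where the row before left it, along the tool's axes as they then stand; what a row does not reach is not made up. A row lasts 1/8 s, in which the tool goes at most 62.5 mm and 10.7 degrees, less where a joint would pass 70% of its speed; a pose out of reach is approached as far as the arm can. A call with a gripper value outside its range is refused whole. The fingers move at their own pace and stop on an object; "squeeze" is the grip in N (left out, the last holds). Time passes only in rows, so rows that do not move let the fingers close. It gives the time, the measured TCP pose, the force, the opening and the grip force at its end, in the units of the state.
- ctrl.get_obs(): the state, without advancing time (a new reading comes with each control period).
- ctrl.camera(name): name is "scene" or "side" or "wrist"; returns a dict with "img" (480x640x3 uint8, blue, green, red), "camera_matrix" (3x3 intrinsics, pixels), "rvec" (rotation vector, rad) and "tvec" (3), from world to camera coordinates, as OpenCV has them. Camera axes: x right, y down, z forward; pixel columns grow to the right and rows downward; lengths in m; the calibration is good to about 2 mm. A picture is of the moment at which its call begins. There is no depth.
- ctrl.hand_in(): hands the job in; it is judged then, once.
Trained networks look in the newest picture that a camera, given by its name, has taken for a name from the list of things; names that differ only in an ending like _2 or _b are one class to them, and where a whole thing is asked for, a point or a joint stands for the part that bears it (a point fixed in the world has none). Each returns a list of dicts, best first, with "score" (0 to 1); they miss things now and then, are a little off and sometimes report something else, mostly with a low value. They report only what shows in the picture. A call takes as long as a camera call. They do not tell look-alikes from the thing itself.
- ctrl.outline_of(thing, camera): "region" (480x640 bool, what is visible of it).
- ctrl.place_of(thing, camera): "at" ([x, y, z] in m, in world coordinates, good to about 4 mm: a listed point, or the origin of a listed thing).
The state is a dict: "time_s": time; "qpos": joint angles; "joint_vel": joint speeds; "tau": joint torques, N m; "ee_pos": TCP position; "eef_rot": TCP orientation; "force": force on the tool from outside, world axes, zero at the start; "moment": the same for the moment, N m; "grip_width": finger opening in m; "grip_force": force on a finger pad.
Only numpy, scipy, OpenCV 4.12 (cv2) and the standard library are available. Lean on these libraries where they do the work, as an engineer would, in place of code of your own. Each camera call takes 0.05 s, during which the arm holds its last target. There are 200 camera calls.

### The job

Gather the four spice jars that have a coloured dot on the cap into the grey tray: stand each one upright on the coaster of its own colour, inside the rim, and let go of it. Leave the two jars without a dot standing where they are, and do not knock any jar over.

Things in the scene. Friction and masses are not known exactly. Their poses are not given: they have to be found in the camera images.
- jar_blue: Loose glass spice jar, 106 mm tall, with a red screw cap that carries a round blue dot, 37 mm across, on its top (the dot adds 1 mm). Cap 45 mm across, from 85 mm up to the top; glass below it 42 mm across; 0.08 to 0.16 kg. Origin: centre of the underside, z up; its yaw means nothing.
- jar_yellow: Loose glass spice jar, 106 mm tall, with a red screw cap that carries a round yellow dot, 37 mm across, on its top (the dot adds 1 mm). Cap 45 mm across, from 85 mm up to the top; glass below it 42 mm across; 0.08 to 0.16 kg. Origin: centre of the underside, z up; its yaw means nothing.
- jar_green: Loose glass spice jar, 106 mm tall, with a red screw cap that carries a round green dot, 37 mm across, on its top (the dot adds 1 mm). Cap 45 mm across, from 85 mm up to the top; glass below it 42 mm across; 0.08 to 0.16 kg. Origin: centre of the underside, z up; its yaw means nothing.
- jar_white: Loose glass spice jar, 106 mm tall, with a red screw cap that carries a round white dot, 37 mm across, on its top (the dot adds 1 mm). Cap 45 mm across, from 85 mm up to the top; glass below it 42 mm across; 0.08 to 0.16 kg. Origin: centre of the underside, z up; its yaw means nothing.
- jar_plain_1: Look-alike: the same loose spice jar, same size, but its cap is plain red, without a coloured dot. It has no coaster and stays where it stands. Origin: centre of the underside. The wall cabinet behind the jars hangs from z = 0.60 m up, its knobs reach forward to x = 0.58 m; the cooker hood hangs from z = 0.62 m up over y below -0.33 m, x above 0.49 m: carry low and do not swing outward.
- jar_plain_2: Look-alike: the same loose spice jar, same size, but its cap is plain red, without a coloured dot. It has no coaster and stays where it stands. Origin: centre of the underside. The wall cabinet behind the jars hangs from z = 0.60 m up, its knobs reach forward to x = 0.58 m; the cooker hood hangs from z = 0.62 m up over y below -0.33 m, x above 0.49 m: carry low and do not swing outward.
- coaster_blue: Round blue silicone coaster with a raised rim, fixed in the low grey tray (187 x 247 mm, 14 mm high rim). 72 mm across, 12 mm high; inner floor 60 mm across, 4 mm above the coaster's underside, inside the rim. Origin: centre of the underside, 3 mm above the worktop, z up; x lies along the tray's short side, y along its long side. The four coasters stand two by two, 90 mm apart along x and 112 mm apart along y; which is where changes.
- coaster_yellow: Round yellow silicone coaster with a raised rim, fixed in the low grey tray (187 x 247 mm, 14 mm high rim). 72 mm across, 12 mm high; inner floor 60 mm across, 4 mm above the coaster's underside, inside the rim. Origin: centre of the underside, 3 mm above the worktop, z up; x lies along the tray's short side, y along its long side. The four coasters stand two by two, 90 mm apart along x and 112 mm apart along y; which is where changes.
- coaster_green: Round green silicone coaster with a raised rim, fixed in the low grey tray (187 x 247 mm, 14 mm high rim). 72 mm across, 12 mm high; inner floor 60 mm across, 4 mm above the coaster's underside, inside the rim. Origin: centre of the underside, 3 mm above the worktop, z up; x lies along the tray's short side, y along its long side. The four coasters stand two by two, 90 mm apart along x and 112 mm apart along y; which is where changes.
- coaster_white: Round white silicone coaster with a raised rim, fixed in the low grey tray (187 x 247 mm, 14 mm high rim). 72 mm across, 12 mm high; inner floor 60 mm across, 4 mm above the coaster's underside, inside the rim. Origin: centre of the underside, 3 mm above the worktop, z up; x lies along the tray's short side, y along its long side. The four coasters stand two by two, 90 mm apart along x and 112 mm apart along y; which is where changes.
There are look-alikes about, which are no part of the job. There is more than one size of the coaster_blue; the one meant has the size given above. Leave any purple look-alike of the jar_blue alone.

How it is judged:
At the end, for the whole second after the job is handed in: Each dotted jar stands at rest, released and upright (within 0.1 rad) on the floor of the coaster of its colour, within 12 mm of its centre; the two plain jars stand upright within 30 mm of where they began (horizontal distance between jar_blue and coaster_blue below 0.012 m and z of jar_blue in the frame of coaster_blue between 0.001 and 0.008 m and angle between each of jar_blue, jar_yellow, jar_green, jar_white, jar_plain_1, jar_plain_2's own z axis and vertical below 0.1 rad and linear speed of each of jar_blue, jar_yellow, jar_green, jar_white, jar_plain_1, jar_plain_2 below 0.02 m/s and horizontal distance between jar_yellow and coaster_yellow below 0.012 m and z of jar_yellow in the frame of coaster_yellow between 0.001 and 0.008 m and horizontal distance between jar_green and coaster_green below 0.012 m and z of jar_green in the frame of coaster_green between 0.001 and 0.008 m and horizontal distance between jar_white and coaster_white below 0.012 m and z of jar_white in the frame of coaster_white between 0.001 and 0.008 m and distance of each of jar_plain_1, jar_plain_2 from where it was at the start of the episode below 0.03 m); the robot touches nothing.
It fails at once if a plain jar is shifted by more than 30 mm (distance of any of jar_plain_1, jar_plain_2 from where it was at the start of the episode above 0.03 m).
It fails at once if a spice jar is knocked over (angle between any of jar_blue, jar_yellow, jar_green, jar_white, jar_plain_1, jar_plain_2's own z axis and vertical above 0.7 rad).
It also fails if it takes over 99 s, if anything falls off the work surface, if the arm or the gripper's body presses on something with over 40 N, if the wrist force passes 120 N, or if a joint passes its speed limit or range.

## Working session

There is one attempt and no reset: what is moved stays moved. The work goes in short steps, Python scripts to look and compute and a tool call to move; the robot and the scene stay as the last step left them, time stands still between calls to the robot, and variables do not carry over. Pictures are saved under pics/ and viewed, at most 14 in all, crops included, and the job is handed in when it is done.

Besides the shell and the picture viewer there is one more tool, called after "Request:" as name(argument=value, ...), one argument or row to a line, values as JSON. carry_out: Moves the arm, as the interface text tells. Its arguments: {"type":"object","properties":{"commands":{"type":"array","items":{"type":"array"}},"squeeze":{"type":"number"}},"required":["commands"]}

```bash
mkdir -p pics; cat > h.py <<'E'
import numpy as np, cv2
from station import ctrl
def ray(c,u,v,z):
    K=c["camera_matrix"];R=cv2.Rodrigues(np.array(c["rvec"],float))[0];t=np.array(c["tvec"],float).ravel()
    p=cv2.undistortPoints(np.array([[[u,v]]],float),K,None).ravel()
    d=R.T@np.array([p[0],p[1],1]);o=-R.T@t
    return o+d*(z-o[2])/d[2]
E
python3 - <<'E'
from h import *
for n in("scene","side"):
    c=ctrl.camera(n);cv2.imwrite(f"pics/{n}0.png",c["img"])
    for k in("jar_blue","jar_yellow","jar_green","jar_white","jar_plain_1","coaster_blue","coaster_yellow","coaster_green","coaster_white"):
        print(n,k,[(round(d["score"],2),np.round(d["at"],3).tolist()) for d in ctrl.place_of(k,n)])
print(ctrl.get_obs(),ctrl.grip_depth)
E
```

```text
scene jar_blue [(0.79, [0.531, 0.465, 0.004]), (0.69, [0.432, 0.08, -0.001])]
scene jar_yellow [(0.66, [0.507, 0.01, -0.001])]
scene jar_green [(0.81, [0.43, 0.186, 0.002]), (0.45, [0.431, 0.292, 0.002])]
scene jar_white [(0.66, [0.51, 0.342, -0.0])]
scene jar_plain_1 [(0.8, [0.433, 0.295, 0.001]), (0.76, [0.432, 0.404, -0.002])]
scene coaster_blue [(0.68, [0.42, -0.399, -0.005]), (0.57, [0.42, -0.238, 0.004])]
scene coaster_yellow [(0.69, [0.536, -0.152, 0.005])]
scene coaster_green [(0.64, [0.445, -0.13, 0.002]), (0.64, [0.423, -0.238, 0.004])]
scene coaster_white [(0.77, [0.518, -0.257, 0.002])]
side jar_blue [(0.85, [0.53, 0.461, 0.004]), (0.61, [0.431, 0.083, 0.003])]
side jar_yellow [(0.79, [0.508, 0.007, 0.002])]
side jar_green [(0.96, [0.433, 0.186, -0.003])]
side jar_white [(0.56, [0.504, 0.344, -0.001])]
side jar_plain_1 [(0.87, [0.432, 0.401, 0.002]), (0.56, [0.432, 0.288, -0.003])]
side coaster_blue [(0.88, [0.429, -0.24, 0.001]), (0.76, [0.422, -0.398, -0.001])]
side coaster_yellow [(0.58, [0.538, -0.147, 0.003]), (0.33, [0.512, -0.257, 0.006])]
side coaster_green [(0.45, [0.435, 0.401, -0.002])]
side coaster_white []
{'time_s': 1.0, 'qpos': array([ 1.10735356e+00,  2.99938026e-01,  1.52100877e+00,  7.52722003e-06,
        1.32070868e+00, -6.65952054e-02]), 'joint_vel': array([ 0.0010506 ,  0.00077986, -0.00104997, -0.00012458,  0.00175493,
       -0.00113866]), 'tau': array([ 2.12249848e-03, -5.31639290e+01, -3.52929139e+01,  7.08671473e-02,
        2.11285183e-02,  4.75531704e-05]), 'ee_pos': array([0.21257321, 0.50724227, 0.205421  ]), 'eef_rot': array([-3.14153045e+00, -1.14575730e-05,  2.74474323e+00]), 'force': array([-0.00618811, -0.02455132,  0.65616657]), 'moment': array([-0.01459321,  0.03236556,  0.0111185 ]), 'grip_force': 0.0, 'grip_width': 0.0942836381771442} -0.0188
```

View pics/scene0.png

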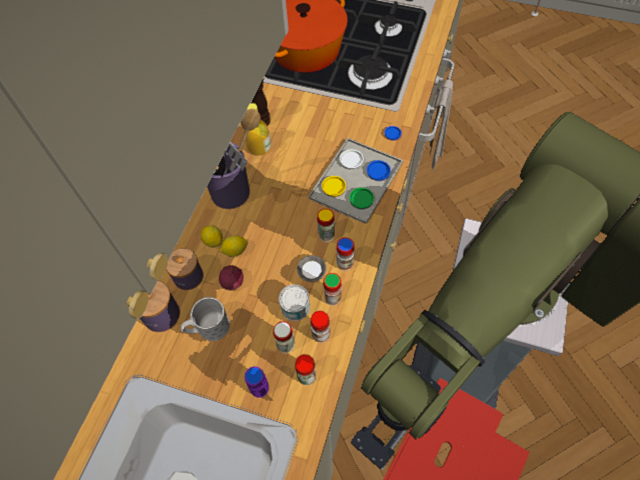

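View pics/side0.png

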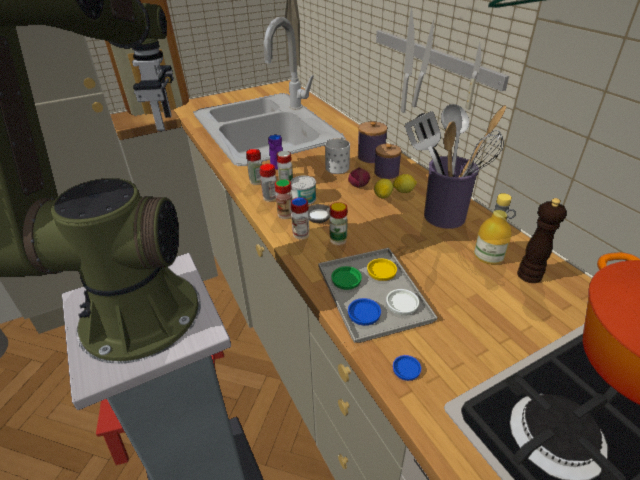

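Scene picture: dotted jars are blue (345,246), yellow (326,218), green (333,282) and white (284,329). The plain ones are at (320,320) and (305,366). Look-alikes are the purple jar (257,378) and the small loose blue coaster (392,132). The coaster I want is the one in the tray at (378,170). Next I'll measure by colour in both cameras and take one close crop to check.

```bash
cat >> h.py <<'E'
S={"scene":dict(jb=(345,246),jy=(326,216),jg=(333,281),jw=(284,329),p1=(320,320),p2=(305,364),cb=(378,170),cy=(333,186),cg=(362,198),cw=(351,159)),
   "side":dict(jb=(300,203),jy=(339,210),jg=(284,184),jw=(285,156),p1=(267,169),p2=(254,153),cb=(365,311),cy=(382,268),cg=(346,277),cw=(402,301))}
def blob(img,s):
    hsv=cv2.cvtColor(img,cv2.COLOR_BGR2LAB).astype(float);r=np.median(hsv[s[1]-1:s[1]+2,s[0]-1:s[0]+2].reshape(-1,3),0)
    d=np.hypot(*(hsv-r)[...,1:].transpose(2,0,1))+.35*abs(hsv-r)[...,0]
    n,l,st,ce=cv2.connectedComponentsWithStats((d<22).astype(np.uint8),connectivity=4)
    k=l[s[1],s[0]];return ce[k],st[k]
E
python3 - <<'E'
from h import *
for n in S:
    c=ctrl.camera(n)
    for k,s in S[n].items():
        ce,st=blob(c["img"],s);print(n,k,np.round(ce,1),st[2:],np.round(ray(c,*ce,.107 if k[0] in"jp" else .010),4)[:2])
    if n=="scene": cv2.imwrite("pics/crop.png",cv2.resize(c["img"][110:410,220:420],None,fx=2,fy=2,interpolation=cv2.INTER_CUBIC))
E
```

```text
scene jb [345.6 243.1] [ 15  10 108] [0.4299 0.0791]
scene jy [325.1 214.9] [ 14  11 122] [0.5051 0.0134]
scene jg [331.7 280.1] [ 14  13 141] [0.4326 0.1882]
scene jw [281.7 329.7] [ 15  14 165] [0.5057 0.344 ]
scene p1 [319.4 318.7] [ 16  15 189] [0.4302 0.2924]
scene p2 [303.9 365.8] [ 16  12 136] [0.4286 0.4096]
scene cb [376.9 169.9] [ 23  19 293] [ 0.4274 -0.2394]
scene cy [331.7 185.6] [ 21  18 277] [ 0.5382 -0.1464]
scene cg [362.3 198.2] [ 24  20 317] [ 0.4412 -0.1296]
scene cw [350.7 158.2] [ 24  19 335] [ 0.5138 -0.2591]
side jb [298.8 201.5] [14  8 77] [0.4301 0.0762]
side jy [337.2 205.5] [ 18  10 125] [0.5052 0.0121]
side jg [282.4 182.4] [12  6 63] [0.4329 0.183 ]
side jw [281.2 155.3] [ 9  4 14] [0.4945 0.3286]
side p1 [266.5 166.6] [12  6 60] [0.4294 0.2864]
side p2 [253.1 154. ] [12 11 45] [0.4248 0.3792]
side cb [365.6 311.1] [ 33  24 541] [ 0.4277 -0.245 ]
side cy [384.3 268.7] [ 25  19 343] [ 0.54   -0.1528]
side cg [345. 277.] [ 30  23 471] [ 0.4436 -0.1316]
side cw [402.6 300.6] [ 33  25 593] [ 0.5151 -0.259 ]
```

View pics/crop.png

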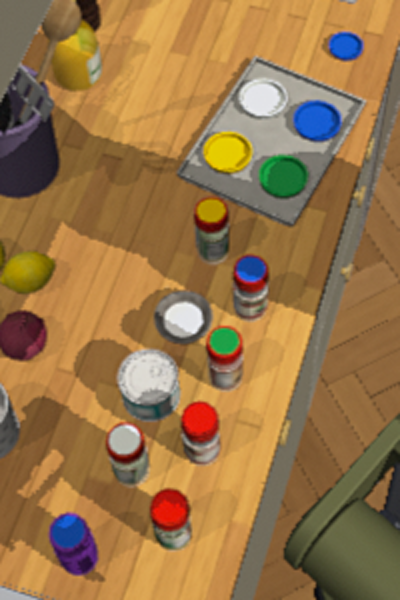

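The crop confirms the choices: the white, yellow, green and blue dots, with the purple jar at the lower left left alone. The coaster I want is the larger blue one, inside the tray. I'll turn the tool to yaw π/2, so tool x = world y, tool y = world x and tool z = down, then go above the white jar.

Request:
carry_out(
  commands=[
    [0.2,[0,0,0],[0,0,0.1677]],
    [0.2,[0,0,0],[0,0,0.1677]],
    [0.2,[0,0,0],[0,0,0.1677]],
    [0.2,[0,0,0],[0,0,0.1677]],
    [0.2,[0,0,0],[0,0,0.1677]],
    [0.2,[0,0,0],[0,0,0.1677]],
    [0.2,[0,0,0],[0,0,0.1677]],
    [0.2,[-20,40,0],[0,0,0]],
    [0.2,[-20,40,0],[0,0,0]],
    [0.2,[-20,40,0],[0,0,0]],
  ],
  squeeze=15,
)

```text
time_s: 2.35
ee_pos: [0.3337, 0.4466, 0.2055]
eef_rot: [3.142, -0.0, 1.571]
force: [-1.3, -0.3, 0.7]
grip_width: 0.0757
grip_force: 0.0
```

Request:
carry_out(
  commands=[
    [0.2,[-20,40,0],[0,0,0]],
    [0.2,[-20,40,0],[0,0,0]],
    [0.2,[-20,40,0],[0,0,0]],
    [0.2,[-20,30,0],[0,0,0]],
    [0.2,[0,0,0],[0,0,0]],
    [0.2,[0,0,0],[0,0,0]],
  ],
)

```text
time_s: 3.1
ee_pos: [0.4821, 0.3676, 0.2054]
eef_rot: [-3.141, 0.0, 1.571]
force: [0.1, 0.1, -0.5]
grip_width: 0.0753
grip_force: 0.0
```

```bash
python3 - <<'E'
from h import *
o=ctrl.get_obs();print(o["time_s"],o["ee_pos"],o["eef_rot"],o["grip_width"])
c=ctrl.camera("wrist");cv2.imwrite("pics/w1.png",c["img"])
d=ctrl.place_of("jar_white","wrist");print(d)
for q in ([.506,.344,.107],): print(cv2.projectPoints(np.array([q]),np.array(c["rvec"],float),np.array(c["tvec"],float),c["camera_matrix"],None)[0])
E
```

```text
3.1 [0.48208589 0.36758697 0.20535034] [-3.14126995e+00  1.39532572e-05  1.57096187e+00] 0.07527517275550075
[{'at': [0.5057, 0.3359, 0.0029], 'score': 0.96}]
[[[356.31021001 268.59503303]]]
```

View pics/w1.png

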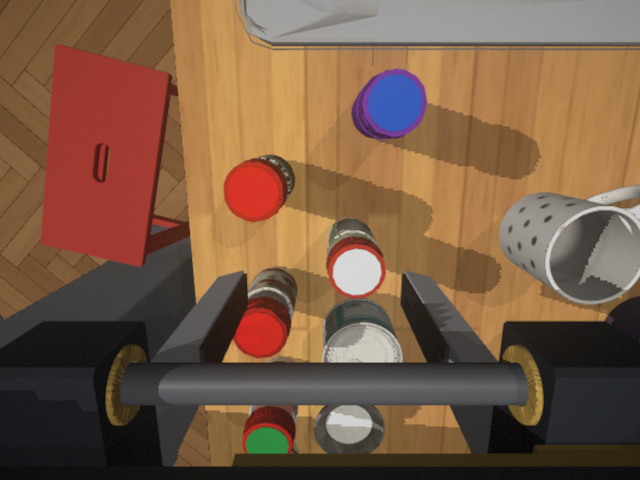

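White dot at (358,272), which matches my projection (356,269), so the target is (0.507, 0.342). Both fingers have room on either side.

Request:
carry_out(
  commands=[
    [0.2,[-13,12.5,0],[0,0,0]],
    [0.2,[-13,12.5,0],[0,0,0]],
    [0.2,[0,0,30],[0,0,0]],
    [0.2,[0,0,30],[0,0,0]],
    [0.2,[0,0,30],[0,0,0]],
    [0.2,[0,0,25],[0,0,0]],
    [0.2,[0,0,18],[0,0,0]],
    [0.2,[0,0,0],[0,0,0]],
    [0.7,[0,0,0],[0,0,0]],
    [0.7,[0,0,0],[0,0,0]],
  ],
)

```text
time_s: 4.45
ee_pos: [0.508, 0.3415, 0.0735]
eef_rot: [3.14, -0.001, 1.571]
force: [-0.6, -0.4, -0.1]
grip_width: 0.0587
grip_force: 0.0
```

Request:
carry_out(
  commands=[
    [0.7,[0,0,0],[0,0,0]],
    [0.7,[0,0,0],[0,0,0]],
    [0.7,[0,0,-15],[0,0,0]],
    [0.7,[0,0,-30],[0,0,0]],
    [0.7,[0,0,-40],[0,0,0]],
    [0.7,[0,0,-40],[0,0,0]],
    [0.7,[0,0,-15],[0,0,0]],
    [0.7,[0,0,0],[0,0,0]],
  ],
)

```text
time_s: 5.45
ee_pos: [0.5076, 0.3413, 0.2128]
eef_rot: [3.141, -0.0, 1.571]
force: [0.9, 0.0, -0.9]
grip_width: 0.0441
grip_force: 15.0
```

Request:
carry_out(
  commands=[
    [0.7,[-20,0,0],[0,0,0]],
    [0.7,[-40,0,0],[0,0,0]],
    [0.7,[-40,0,0],[0,0,0]],
    [0.7,[-40,0,0],[0,0,0]],
    [0.7,[-40,0,0],[0,0,0]],
    [0.7,[-40,0,0],[0,0,0]],
    [0.7,[-40,0,0],[0,0,0]],
    [0.7,[-40,0,0],[0,0,0]],
    [0.7,[-40,0,0],[0,0,0]],
    [0.7,[-40,0,0],[0,0,0]],
  ],
)

```text
time_s: 6.7
ee_pos: [0.5063, -0.0407, 0.211]
eef_rot: [-3.139, -0.0, 1.57]
force: [-0.0, -0.1, -1.1]
grip_width: 0.0441
grip_force: 15.0
```

Request:
carry_out(
  commands=[
    [0.7,[-40,0,0],[0,0,0]],
    [0.7,[-40,0,0],[0,0,0]],
    [0.7,[-40,0,0],[0,0,0]],
    [0.7,[-40,0,0],[0,0,0]],
    [0.7,[-30,5,0],[0,0,0]],
    [0.7,[-20,2,0],[0,0,0]],
    [0.7,[-8,0,0],[0,0,0]],
    [0.7,[0,0,0],[0,0,0]],
    [0.7,[0,0,0],[0,0,0]],
  ],
)

```text
time_s: 7.82
ee_pos: [0.5146, -0.2559, 0.2125]
eef_rot: [3.142, -0.0, 1.572]
force: [0.6, 0.4, -1.0]
grip_width: 0.0437
grip_force: 15.0
```

```bash
python3 - <<'E'
from h import *
o=ctrl.get_obs();print(o["time_s"],o["ee_pos"],o["eef_rot"],o["grip_width"])
c=ctrl.camera("wrist");cv2.imwrite("pics/w2.png",c["img"])
for k,q in dict(b=(.4253,-.2431,.01),g=(.4427,-.1325,.01),w=(.5143,-.2571,.01),y=(.5317,-.1465,.01)).items(): print(k,cv2.projectPoints(np.array([q]),np.array(c["rvec"],float),np.array(c["tvec"],float),c["camera_matrix"],None)[0].round(1))
E
```

```text
7.825 [ 0.51464476 -0.25591655  0.2125002 ] [ 3.14159081e+00 -1.14139881e-04  1.57170969e+00] 0.04373204847256739
b [[[233.7 198.9]]]
g [[[246.1  78.8]]]
w [[[324.1 213.2]]]
y [[[343.2  95.2]]]
```

View pics/w2.png

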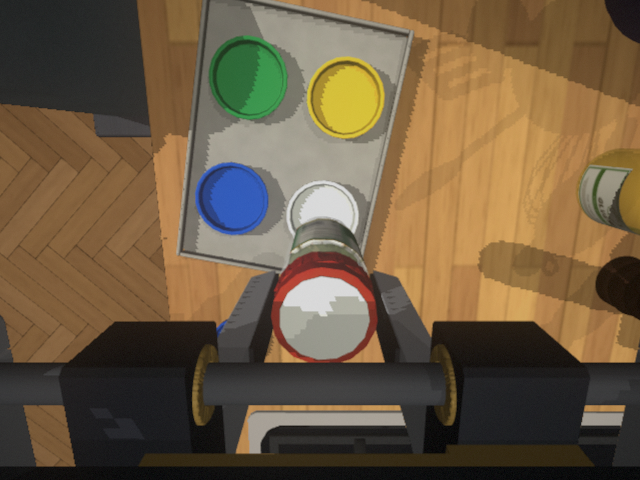

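Coasters in the picture: green (248,77), yellow (345,98), blue (232,198) and white (323,213), all within about 3 px of my rigid fit. I'll lower white now.

Request:
carry_out(
  commands=[
    [0.7,[-1,0,20],[0,0,0]],
    [0.7,[0,0,35],[0,0,0]],
    [0.7,[0,0,35],[0,0,0]],
    [0.7,[0,0,25],[0,0,0]],
    [0.7,[0,0,10],[0,0,0]],
    [0.7,[0,0,3],[0,0,0]],
    [0.7,[0,0,2],[0,0,0]],
    [0.7,[0,0,0],[0,0,0]],
    [0.7,[0,0,0],[0,0,0]],
  ],
)

```text
time_s: 9.0
ee_pos: [0.5148, -0.2578, 0.0829]
eef_rot: [3.141, 0.0, 1.571]
force: [0.0, -0.2, -1.2]
grip_width: 0.0445
grip_force: 15.0
```

Request:
carry_out(
  commands=[
    [0.7,[0,0,1],[0,0,0]],
    [0.7,[0,0,1],[0,0,0]],
    [0.7,[0,0,0],[0,0,0]],
    [0.7,[0,0,0],[0,0,0]],
  ],
)

```text
time_s: 9.5
ee_pos: [0.5146, -0.2577, 0.0805]
eef_rot: [-3.142, -0.0, 1.571]
force: [-0.2, -0.2, -0.5]
grip_width: 0.0441
grip_force: 15.0
```

Request:
carry_out(
  commands=[
    [0.7,[0,0,1],[0,0,0]],
    [0.7,[0,0,0],[0,0,0]],
    [0.2,[0,0,0],[0,0,0]],
    [0.2,[0,0,0],[0,0,0]],
    [0.2,[0,0,0],[0,0,0]],
    [0.2,[0,0,0],[0,0,0]],
    [0.2,[0,0,-25],[0,0,0]],
    [0.2,[0,0,-40],[0,0,0]],
    [0.2,[0,0,-40],[0,0,0]],
    [0.2,[0,0,-25],[0,0,0]],
  ],
)

```text
time_s: 10.75
ee_pos: [0.5149, -0.2579, 0.2115]
eef_rot: [3.14, 0.001, 1.571]
force: [0.4, -0.2, 0.7]
grip_width: 0.0752
grip_force: 0.0
```

Request:
carry_out(
  commands=[
    [0.2,[25,-8,0],[0,0,0]],
    [0.2,[40,-10,0],[0,0,0]],
    [0.2,[40,-10,0],[0,0,0]],
    [0.2,[40,-10,0],[0,0,0]],
    [0.2,[40,-10,0],[0,0,0]],
    [0.2,[40,-10,0],[0,0,0]],
    [0.2,[40,-10,0],[0,0,0]],
    [0.2,[40,-10,0],[0,0,0]],
    [0.2,[25,-7,0],[0,0,0]],
    [0.2,[5,0,0],[0,0,0]],
  ],
)

```text
time_s: 12.0
ee_pos: [0.4293, 0.0782, 0.2096]
eef_rot: [3.141, -0.0, 1.573]
force: [-0.4, -0.3, 0.3]
grip_width: 0.0754
grip_force: 0.0
```

```bash
python3 - <<'E'
from h import *
c=ctrl.camera("wrist");cv2.imwrite("pics/w3.png",c["img"])
o=ctrl.get_obs();print(o["time_s"],o["ee_pos"])
for k in("jar_blue","jar_green","jar_yellow"): print([(d["score"],d["at"]) for d in ctrl.place_of(k,"wrist")])
for q in ([.430,.077,.107],[.4328,.186,.107]): print(cv2.projectPoints(np.array([q]),np.array(c["rvec"],float),np.array(c["tvec"],float),c["camera_matrix"],None)[0].round(1))
E
```

```text
12.05 [0.42963943 0.07791384 0.20957375]
[(0.78, [0.4305, 0.0821, 0.0017])]
[(0.8, [0.4296, 0.1847, 0.0008])]
[(0.58, [0.5049, 0.0094, 0.0022])]
[[[325.2 238.2]]]
[[[330.  82.]]]
```

View pics/w3.png

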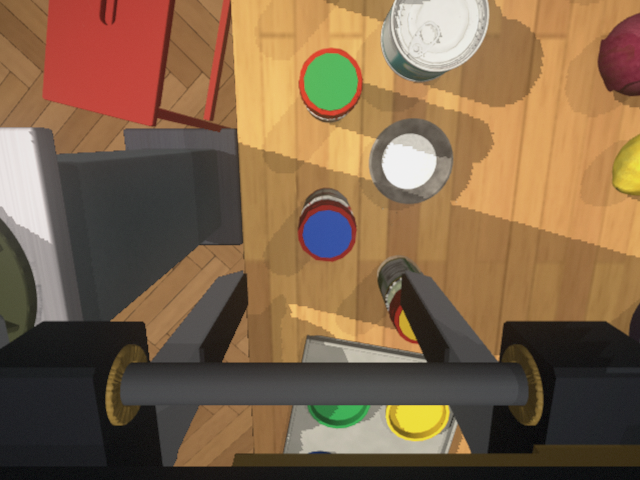

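Blue dot at (327,231), so y is about 0.081. Green at (331,81) matches (0.433, 0.186).

Request:
carry_out(
  commands=[
    [0.2,[3,1,10],[0,0,0]],
    [0.2,[0,0,30],[0,0,0]],
    [0.2,[0,0,30],[0,0,0]],
    [0.2,[0,0,30],[0,0,0]],
    [0.2,[0,0,25],[0,0,0]],
    [0.2,[0,0,11],[0,0,0]],
    [0.2,[0,0,0],[0,0,0]],
    [0.7,[0,0,0],[0,0,0]],
    [0.7,[0,0,0],[0,0,0]],
    [0.7,[0,0,0],[0,0,0]],
  ],
)

```text
time_s: 13.45
ee_pos: [0.4308, 0.0803, 0.0739]
eef_rot: [3.141, -0.0, 1.571]
force: [0.2, 0.3, 0.6]
grip_width: 0.049
grip_force: 0.0
```

Request:
carry_out(
  commands=[
    [0.7,[0,0,0],[0,0,0]],
    [0.7,[0,0,-15],[0,0,0]],
    [0.7,[0,0,-30],[0,0,0]],
    [0.7,[0,0,-40],[0,0,0]],
    [0.7,[0,0,-40],[0,0,0]],
    [0.7,[0,0,-15],[0,0,0]],
    [0.7,[-20,0,0],[0,0,0]],
    [0.7,[-40,0,0],[0,0,0]],
    [0.7,[-40,0,0],[0,0,0]],
    [0.7,[-40,0,0],[0,0,0]],
  ],
)

```text
time_s: 14.7
ee_pos: [0.4301, -0.0609, 0.2128]
eef_rot: [-3.14, -0.0, 1.571]
force: [1.2, -0.4, -1.4]
grip_width: 0.044
grip_force: 15.0
```

Request:
carry_out(
  commands=[
    [0.7,[-40,0,0],[0,0,0]],
    [0.7,[-40,0,0],[0,0,0]],
    [0.7,[-40,0,0],[0,0,0]],
    [0.7,[-35,0,0],[0,0,0]],
    [0.7,[-20,0,0],[0,0,0]],
    [0.7,[-9,-4,0],[0,0,0]],
    [0.7,[0,0,0],[0,0,0]],
    [0.7,[0,0,0],[0,0,0]],
  ],
)

```text
time_s: 15.7
ee_pos: [0.4267, -0.2429, 0.2135]
eef_rot: [3.141, -0.0, 1.572]
force: [0.2, 0.7, -1.4]
grip_width: 0.044
grip_force: 15.0
```

Request:
carry_out(
  commands=[
    [0.7,[0,-1,20],[0,0,0]],
    [0.7,[0,0,35],[0,0,0]],
    [0.7,[0,0,35],[0,0,0]],
    [0.7,[0,0,25],[0,0,0]],
    [0.7,[0,0,10],[0,0,0]],
    [0.7,[0,0,3],[0,0,0]],
    [0.7,[0,0,2],[0,0,0]],
    [0.7,[0,0,2],[0,0,0]],
    [0.7,[0,0,1],[0,0,0]],
    [0.7,[0,0,0],[0,0,0]],
  ],
)

```text
time_s: 16.95
ee_pos: [0.4258, -0.2439, 0.0808]
eef_rot: [3.141, 0.0, 1.571]
force: [0.1, 0.6, 2.0]
grip_width: 0.0444
grip_force: 15.0
```

Request:
carry_out(
  commands=[
    [0.7,[0,0,0.5],[0,0,0]],
    [0.7,[0,0,0],[0,0,0]],
    [0.2,[0,0,0],[0,0,0]],
    [0.2,[0,0,0],[0,0,0]],
    [0.2,[0,0,0],[0,0,0]],
    [0.2,[0,0,0],[0,0,0]],
    [0.2,[0,0,-25],[0,0,0]],
    [0.2,[0,0,-40],[0,0,0]],
    [0.2,[0,0,-40],[0,0,0]],
    [0.2,[0,0,-27],[0,0,0]],
  ],
)

```text
time_s: 18.2
ee_pos: [0.4258, -0.2438, 0.2138]
eef_rot: [3.14, 0.001, 1.571]
force: [0.7, 0.1, -0.7]
grip_width: 0.0751
grip_force: 0.0
```

Now yellow at (0.505, 0.012): go there, look once, then grasp.

Request:
carry_out(
  commands=[
    [0.2,[20,6,0],[0,0,0]],
    [0.2,[40,13,0],[0,0,0]],
    [0.2,[40,13,0],[0,0,0]],
    [0.2,[40,13,0],[0,0,0]],
    [0.2,[40,13,0],[0,0,0]],
    [0.2,[40,13,0],[0,0,0]],
    [0.2,[25,8,0],[0,0,0]],
    [0.2,[11,0,0],[0,0,0]],
    [0.2,[0,0,0],[0,0,0]],
  ],
)

```text
time_s: 19.32
ee_pos: [0.5043, 0.0123, 0.2119]
eef_rot: [-3.141, 0.0, 1.572]
force: [0.3, -0.2, -0.3]
grip_width: 0.0755
grip_force: 0.0
```

```bash
python3 - <<'E'
from h import *
c=ctrl.camera("wrist")
o=ctrl.get_obs();print(o["time_s"],o["ee_pos"])
s=cv2.projectPoints(np.array([[.505,.012,.107]]),np.array(c["rvec"],float),np.array(c["tvec"],float),c["camera_matrix"],None)[0].ravel().round().astype(int)
ce,st=blob(c["img"],s);print(s,ce,st,ray(c,*ce,.107))
for k in("jar_yellow",): print([(d["score"],d["at"]) for d in ctrl.place_of(k,"wrist")])
E
```

```text
19.375 [0.50437041 0.01178476 0.21192984]
[325 236] [326.78803419 237.41424501] [ 303  214   48   47 1755] [0.50614042 0.01107441 0.107     ]
[(0.85, [0.5081, 0.0142, 0.0017])]
```

Request:
carry_out(
  commands=[
    [0.2,[0,1.5,12],[0,0,0]],
    [0.2,[0,0,30],[0,0,0]],
    [0.2,[0,0,30],[0,0,0]],
    [0.2,[0,0,30],[0,0,0]],
    [0.2,[0,0,25],[0,0,0]],
    [0.2,[0,0,11],[0,0,0]],
    [0.2,[0,0,0],[0,0,0]],
    [0.7,[0,0,0],[0,0,0]],
    [0.7,[0,0,0],[0,0,0]],
    [0.7,[0,0,0],[0,0,0]],
  ],
)

```text
time_s: 20.68
ee_pos: [0.5063, 0.0123, 0.0744]
eef_rot: [3.141, 0.0, 1.571]
force: [0.8, 0.5, 0.5]
grip_width: 0.0487
grip_force: 0.0
```

Request:
carry_out(
  commands=[
    [0.7,[0,0,0],[0,0,0]],
    [0.7,[0,0,-15],[0,0,0]],
    [0.7,[0,0,-30],[0,0,0]],
    [0.7,[0,0,-40],[0,0,0]],
    [0.7,[0,0,-40],[0,0,0]],
    [0.7,[0,0,-15],[0,0,0]],
    [0.7,[-20,4,0],[0,0,0]],
    [0.7,[-40,7,0],[0,0,0]],
    [0.7,[-40,7,0],[0,0,0]],
    [0.7,[-35,6,0],[0,0,0]],
  ],
)

```text
time_s: 21.92
ee_pos: [0.5298, -0.124, 0.2131]
eef_rot: [-3.14, -0.0, 1.571]
force: [-0.3, 0.2, -1.8]
grip_width: 0.0444
grip_force: 15.0
```

Request:
carry_out(
  commands=[
    [0.7,[-18,2,0],[0,0,0]],
    [0.7,[-6,0,0],[0,0,0]],
    [0.7,[0,0,0],[0,0,0]],
    [0.7,[0,0,0],[0,0,0]],
  ],
)

```text
time_s: 22.42
ee_pos: [0.5321, -0.1458, 0.214]
eef_rot: [3.142, -0.0, 1.572]
force: [-0.1, -0.0, -1.0]
grip_width: 0.0442
grip_force: 15.0
```

Request:
carry_out(
  commands=[
    [0.7,[-1,0,20],[0,0,0]],
    [0.7,[0,0,35],[0,0,0]],
    [0.7,[0,0,35],[0,0,0]],
    [0.7,[0,0,25],[0,0,0]],
    [0.7,[0,0,10],[0,0,0]],
    [0.7,[0,0,3],[0,0,0]],
    [0.7,[0,0,2],[0,0,0]],
    [0.7,[0,0,2],[0,0,0]],
    [0.7,[0,0,1],[0,0,0]],
    [0.7,[0,0,0],[0,0,0]],
  ],
)

```text
time_s: 23.68
ee_pos: [0.5323, -0.1478, 0.0813]
eef_rot: [3.141, 0.0, 1.571]
force: [0.1, -0.4, 0.7]
grip_width: 0.0445
grip_force: 15.0
```

Request:
carry_out(
  commands=[
    [0.7,[0,0,0.5],[0,0,0]],
    [0.7,[0,0,0],[0,0,0]],
    [0.2,[0,0,0],[0,0,0]],
    [0.2,[0,0,0],[0,0,0]],
    [0.2,[0,0,0],[0,0,0]],
    [0.2,[0,0,0],[0,0,0]],
    [0.2,[0,0,-25],[0,0,0]],
    [0.2,[0,0,-40],[0,0,0]],
    [0.2,[0,0,-40],[0,0,0]],
    [0.2,[0,0,-27],[0,0,0]],
  ],
)

```text
time_s: 24.92
ee_pos: [0.5323, -0.1478, 0.2144]
eef_rot: [3.14, 0.001, 1.571]
force: [0.9, -0.4, -0.3]
grip_width: 0.0752
grip_force: 0.0
```

Request:
carry_out(
  commands=[
    [0.2,[20,-6,0],[0,0,0]],
    [0.2,[40,-12,0],[0,0,0]],
    [0.2,[40,-12,0],[0,0,0]],
    [0.2,[40,-12,0],[0,0,0]],
    [0.2,[40,-12,0],[0,0,0]],
    [0.2,[40,-12,0],[0,0,0]],
    [0.2,[40,-12,0],[0,0,0]],
    [0.2,[40,-12,0],[0,0,0]],
    [0.2,[25,-9,0],[0,0,0]],
    [0.2,[6,0,0],[0,0,0]],
  ],
)

```text
time_s: 26.18
ee_pos: [0.4318, 0.1846, 0.2114]
eef_rot: [-3.14, 0.0, 1.573]
force: [-0.1, -0.3, -0.1]
grip_width: 0.0752
grip_force: 0.0
```

```bash
python3 - <<'E'
from h import *
c=ctrl.camera("wrist")
o=ctrl.get_obs();print(o["time_s"],o["ee_pos"])
s=cv2.projectPoints(np.array([[.433,.186,.107]]),np.array(c["rvec"],float),np.array(c["tvec"],float),c["camera_matrix"],None)[0].ravel().round().astype(int)
ce,st=blob(c["img"],s);print(s,ce,st,ray(c,*ce,.107))
for k in("jar_green",): print([(d["score"],d["at"]) for d in ctrl.place_of(k,"wrist")])
E
```

```text
26.225 [0.43228158 0.18429421 0.21158535]
[326 234] [326.52640643 233.3783008 ] [ 303  211   48   46 1742] [0.4331981  0.18656824 0.107     ]
[(0.94, [0.4304, 0.187, 0.0038])]
```

Request:
carry_out(
  commands=[
    [0.2,[2,1,12],[0,0,0]],
    [0.2,[0,0,30],[0,0,0]],
    [0.2,[0,0,30],[0,0,0]],
    [0.2,[0,0,30],[0,0,0]],
    [0.2,[0,0,25],[0,0,0]],
    [0.2,[0,0,11],[0,0,0]],
    [0.2,[0,0,0],[0,0,0]],
    [0.7,[0,0,0],[0,0,0]],
    [0.7,[0,0,0],[0,0,0]],
    [0.7,[0,0,0],[0,0,0]],
  ],
)

```text
time_s: 27.52
ee_pos: [0.4343, 0.1853, 0.0749]
eef_rot: [3.141, -0.0, 1.571]
force: [-1.0, 0.2, 0.7]
grip_width: 0.0485
grip_force: 0.0
```

Request:
carry_out(
  commands=[
    [0.7,[0,0,0],[0,0,0]],
    [0.7,[0,0,-15],[0,0,0]],
    [0.7,[0,0,-30],[0,0,0]],
    [0.7,[0,0,-40],[0,0,0]],
    [0.7,[0,0,-40],[0,0,0]],
    [0.7,[0,0,-15],[0,0,0]],
    [0.7,[-20,2,0],[0,0,0]],
    [0.7,[-40,2,0],[0,0,0]],
    [0.7,[-40,2,0],[0,0,0]],
    [0.7,[-40,2,0],[0,0,0]],
  ],
)

```text
time_s: 28.78
ee_pos: [0.4417, 0.0441, 0.2138]
eef_rot: [-3.14, 0.0, 1.571]
force: [-0.0, -0.1, -1.4]
grip_width: 0.044
grip_force: 15.0
```

Request:
carry_out(
  commands=[
    [0.7,[-40,2,0],[0,0,0]],
    [0.7,[-40,0,0],[0,0,0]],
    [0.7,[-40,0,0],[0,0,0]],
    [0.7,[-35,0,0],[0,0,0]],
    [0.7,[-18,0,0],[0,0,0]],
    [0.7,[-5,0,0],[0,0,0]],
    [0.7,[0,0,0],[0,0,0]],
    [0.7,[0,0,0],[0,0,0]],
  ],
)

```text
time_s: 29.78
ee_pos: [0.4442, -0.1319, 0.2144]
eef_rot: [-3.142, -0.0, 1.572]
force: [-0.6, -0.2, -1.4]
grip_width: 0.0443
grip_force: 15.0
```

Request:
carry_out(
  commands=[
    [0.7,[0,-1,20],[0,0,0]],
    [0.7,[0,0,35],[0,0,0]],
    [0.7,[0,0,35],[0,0,0]],
    [0.7,[0,0,25],[0,0,0]],
    [0.7,[0,0,10],[0,0,0]],
    [0.7,[0,0,3],[0,0,0]],
    [0.7,[0,0,2],[0,0,0]],
    [0.7,[0,0,2],[0,0,0]],
    [0.7,[0,0,1],[0,0,0]],
    [0.7,[0,0,0],[0,0,0]],
  ],
)

```text
time_s: 31.02
ee_pos: [0.4433, -0.1328, 0.0817]
eef_rot: [3.141, 0.0, 1.571]
force: [-0.9, -1.1, 1.8]
grip_width: 0.0439
grip_force: 15.0
```

Request:
carry_out(
  commands=[
    [0.7,[0,0,0.5],[0,0,0]],
    [0.7,[0,0,0],[0,0,0]],
    [0.2,[0,0,0],[0,0,0]],
    [0.2,[0,0,0],[0,0,0]],
    [0.2,[0,0,0],[0,0,0]],
    [0.2,[0,0,0],[0,0,0]],
    [0.2,[0,0,-25],[0,0,0]],
    [0.2,[0,0,-40],[0,0,0]],
    [0.2,[0,0,-40],[0,0,0]],
    [0.2,[0,0,-27],[0,0,0]],
  ],
)

```text
time_s: 32.28
ee_pos: [0.4433, -0.1328, 0.2148]
eef_rot: [3.14, 0.001, 1.571]
force: [-0.6, -0.3, 0.1]
grip_width: 0.0751
grip_force: 0.0
```

Request:
carry_out(
  commands=[
    [0.2,[-30,0,-10],[0,0,0]],
    [0.2,[-40,0,-10],[0,0,0]],
    [0.2,[-40,0,-10],[0,0,0]],
    [0.2,[-40,0,-10],[0,0,0]],
    [0.2,[-20,0,0],[0,0,0]],
    [0.2,[0,0,0],[0,0,0]],
  ],
)

```text
time_s: 33.02
ee_pos: [0.4429, -0.303, 0.2521]
eef_rot: [-3.141, -0.001, 1.57]
force: [0.3, 1.1, -0.3]
grip_width: 0.0753
grip_force: 0.0
```

```bash
python3 - <<'E'
from h import *
o=ctrl.get_obs();print(o["time_s"],o["ee_pos"],o["force"])
c=ctrl.camera("wrist");cv2.imwrite("pics/w4.png",c["img"])
c=ctrl.camera("side");a=c["img"][100:400,220:460];cv2.imwrite("pics/s4.png",cv2.resize(a,None,fx=2,fy=2,interpolation=cv2.INTER_CUBIC))
for n in("scene","side"):
    ctrl.camera(n)
    for k in("jar_blue","jar_yellow","jar_green","jar_white","jar_plain_1"):
        print(n,k,[(round(d["score"],2),np.round(d["at"],3).tolist()) for d in ctrl.place_of(k,n)])
E
```

```text
33.025 [ 0.44288927 -0.30304066  0.25210849] [ 0.30374996  1.12312757 -0.34494421]
scene jar_blue [(0.95, [0.423, -0.246, 0.008]), (0.85, [0.529, 0.465, 0.001])]
scene jar_yellow [(0.63, [0.532, -0.151, 0.007])]
scene jar_green [(0.89, [0.441, -0.132, 0.01])]
scene jar_white [(0.64, [0.514, -0.256, 0.006]), (0.59, [0.445, -0.128, 0.002])]
scene jar_plain_1 [(0.79, [0.435, 0.289, 0.004]), (0.62, [0.431, 0.399, 0.001])]
side jar_blue [(0.84, [0.53, 0.463, 0.004]), (0.83, [0.427, -0.242, 0.011]), (0.67, [0.512, -0.257, 0.006])]
side jar_yellow [(0.91, [0.533, -0.153, 0.01])]
side jar_green [(0.73, [0.444, -0.133, 0.004])]
side jar_white [(0.9, [0.512, -0.256, 0.006])]
side jar_plain_1 [(0.89, [0.429, 0.287, -0.0]), (0.57, [0.433, 0.4, -0.0])]
```

View pics/w4.png

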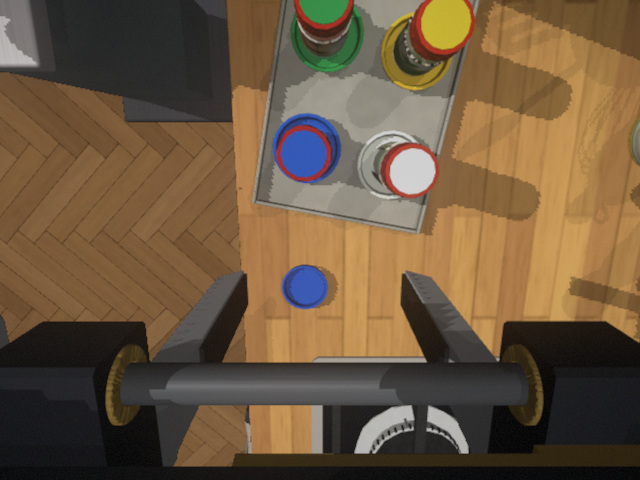

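View pics/s4.png

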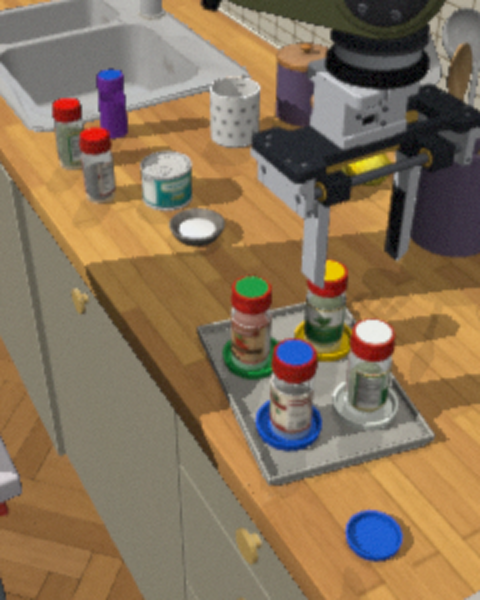

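All four jars stand in their coasters. Wrist view: blue cap (303,153), white (410,170), green (325,5), yellow (445,22). As a last numeric check I'll back-project the dots and the coaster rims.

```bash
python3 - <<'E'
from h import *
T=dict(b=(.4258,-.2438),w=(.5148,-.2578),g=(.4433,-.1328),y=(.5323,-.1478))
cs=ctrl.camera("wrist")
P=lambda q:cv2.projectPoints(np.array([q],float),np.array(cs["rvec"],float),np.array(cs["tvec"],float),cs["camera_matrix"],None)[0].ravel().round(1)
for k,s in dict(b=(303,153),w=(410,170),y=(445,20)).items():
    ce,st=blob(cs["img"],s);print(k,"dot",ray(cs,*ce,.114)[:2].round(4),st[2:],"released",T[k],"rim L/R/bottom px",P((T[k][0]-.036,T[k][1],.015)),P((T[k][0]+.036,T[k][1],.015)),P((T[k][0],T[k][1]-.036,.015)))
E
```

```text
b dot [ 0.4259 -0.2438] [  45   46 1628] released (0.4258, -0.2438) rim L/R/bottom px [273.4 150. ] [342.4 150.1] [308.2 184.7]
w dot [ 0.5131 -0.2574] [  45   45 1588] released (0.5148, -0.2578) rim L/R/bottom px [358.4 163.8] [426.9 163.9] [391.1 197.9]
y dot [ 0.5317 -0.1496] [  49   50 1989] released (0.5323, -0.1478) rim L/R/bottom px [378.9  50. ] [452.2  50.1] [413.4  89. ]
```

```bash
python3 -c "
from station import ctrl
print(ctrl.hand_in())"
```

```text
the job is handed in; nothing more can be done
None
```

I handed the job in at about 33 s: in the final pictures all four dotted jars stand upright and released on their own coasters, and the two plain jars were not moved; the hand-in gave back no verdict.

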